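# Pull a snug stopper cap with a hook puller

## Task

Take the steel hook puller by its wooden handle, slide its slotted foot under the flange of the cap on the clay bottle until the depth stop in its slot bears lightly, but surely, against the cap's neck, then pull slowly straight up until the cap pops out; keep the forces gentle and do not touch the cap with the fingers. Carry the cap on the puller, stand it upright in the middle of the wooden saucer, and stand the puller upright back on the bench. Leave the cup of nails, the awl and the wedge where they are.

Things in the scene. Friction and masses are not known exactly. Their poses are not given: they have to be found in the camera images.
- puller: Hook puller, 0.2 to 0.33 kg, standing on its flat foot; origin under the foot, straight below the handle. From the side a C open towards +x. Foot: steel plate 5 mm thick, 48 mm wide, x -44 to +29.5 mm, with a slot 26 mm wide open at +x between two prongs 11 mm wide. Back: x -44 to -36. Bridge over the slot: z 36 to 44. A strip and thumbscrew of the depth stop stick out behind.
- handle (a point): Centre of the puller's wooden handle, a block 34 (x) x 24 (y) x 42 mm on the bridge, 65 mm straight above the puller's origin (spans z 44 to 86 mm there); grip it from above across its 24 mm (y). Axes as the puller's.
- throat (a point): Point in the middle of the puller's slot, 2.5 mm above the puller's origin. The slot is closed behind it by a small depth stop, clamped anywhere with its front face 2 to 18 mm behind this point (towards -x): the setting is not measured. So when the stop bears on the cap's neck (radius 10 mm), the neck's axis is at x = -8 to +8 mm from this point.
- cap: Light turned wooden cap, round about z, 41 mm high, 0.08 kg. Origin: centre of its lower end. Plug z 0 to 24 mm, radius up to 16 (flat end, radius 13); neck z 24 to 33, radius 10; flange z 33 to 41, radius 22. Seated at the start with neck and flange showing above the bottle; about 1 mm of play sideways, 2 mm upwards. Loose once out: it then rides on the prongs by its flange.
- neck (a point): Middle of the cap's neck, 28.5 mm above the cap's origin; the slit round it, between bottle mouth and flange, is 9 mm high. Four sprung catches in the bottle hold the cap during its first 11 mm of lift. A pull at 10 mm/s takes roughly 6 to 19 N; they are damped, so a quicker pull takes more; over 22 N is too much. Pressing the cap with over 10 N before lifting is too much.
- bottle: Clay bottle fixed to the bench. Origin: centre of its underside. Body radius 38 mm to z = 36, sloping to a shoulder at z = 46, then a neck of radius 24 up to its flat mouth at z = 70 mm. The seated cap's lower end is at z = 46. More than 22 N between puller and bottle is too much.
- saucer: Loose flat wooden disc, radius 48 mm, 8 mm thick, lying on the bench, flat on top. Origin: centre of its underside.
- nail_cup: Glazed cup with nails, 70 mm across, 62 mm high, loose bystander. Origin: centre of its underside.
- awl: Awl with a pear-shaped handle lying on the bench, 82 x 128 x 35 mm, loose bystander. Origin: centre of its underside.
- wedge: Ash wedge lying on the bench, 101 x 76 x 28 mm, loose bystander. Origin: centre of its underside.
Not all that is in view belongs to the job. What is shaped like the puller but red is not meant. What is shaped like the saucer but yellow is not meant.

How it is judged:
By the outcome, as a careful person would: the job done as asked, in the order asked, and still so for the second after the job is handed in, with the robot touching nothing.
It also fails if it takes over 67 s, if anything falls off the work surface, if the arm or the gripper's body presses on something with over 40 N, if the wrist force passes 120 N, or if a joint passes its speed limit or range.

## Robot

A 6-joint arm with a two-finger parallel gripper is mounted at the origin on a cart in front of the work surface, level with it; the furniture and walls round the work are solid. World frame = base frame: x ahead of the robot, y to its left, z up, the work surface at z = 0. Lengths are in m, angles in rad, forces in N, time in s.
With the tool pointing down it reaches from about 0.3 to 0.75 m from the base axis. Payload 8.5 kg.
Tool frame: the origin (TCP) lies between the finger pads; the fingertips stand 19 mm ahead of it and the grasp point (between the pads) is the TCP; z points along the fingers, y is the line along which they close (so a half turn about z gives the same grasp; the last joint's range is limited). The gripper opens to 85 mm and grips with 20 to 120 N. Pads are 22 mm wide; open, the fingers measure 114 mm over their backs; the gripper's body (76 mm by 85 mm) begins 54 mm behind the grasp point. The pads swing forward as they close: fully open they stand 13 mm farther back than shut.
Start: joints at [-1.47, 0.381, 1.297, -0, 1.464, -0.215], TCP at [0.171, -0.523, 0.25] pointing down, gripper open.
Joint ranges: [-3.11, 3.11], [-0.89, 2.33], [0.22, 2.48], [-1.42, 4.56], [0.17, 2.85], [-2.88, 2.88]. Speed limits (rad/s): [2.39, 2.39, 3.14, 3.14, 3.14, 3.14].

## Interface

Orientations are given as a rotation vector (axis times angle).
In Python, from station import robot gives the robot as it stands.
- The arm moves only by the shell command python3 -m pendant 'ROWS'. ROWS is text: rows parted by semicolons, each of 5 numbers parted by spaces: the shift along the world's x, y, z in m, then the turn about the world's z in degrees, then the finger opening in m, from 0 to 0.0854. In form: dx dy dz roll claw; .... A call has 1 to 12 rows; each row shifts and turns the commanded pose from where the row before left it; what a row does not reach is not made up. A row lasts 1/8 s, in which the tool goes at most 62.5 mm and 10.7 degrees, less where a joint would pass 70% of its speed; a pose out of reach is approached as far as the arm can. A call with a gripper value outside its range is refused whole. The fingers move at their own pace and stop on an object; the grip force is fixed at half the most. Time passes only in rows, so rows that do not move let the fingers close. It gives the time, the measured TCP pose, the force, the opening and the grip force at its end, in the units of the state.
- robot.get_obs(): the state, without advancing time (a new reading comes with each control period).
- robot.camera(name): name is "scene" or "top" or "wrist"; returns the picture (480x640x3 uint8, red, green, blue); there is no depth.
- robot.calibration(name): a dict with "mtx" (3x3 intrinsics, pixels), "k1" (the pictures are not rectified: a ray, as slopes to the right and down, at radius r is drawn at 1 + k1 r^2 times it, then the intrinsics apply), "R" (3x3) and "t" (3): a world point X has camera coordinates R X + t. Camera axes: x right, y down, z forward; pixel columns grow to the right and rows downward; lengths in m; the calibration is good to about 2 mm. A picture is of the moment at which its call begins: read the wrist's pose just before it. calibration takes no time and is no camera call; for the wrist camera it gives the pose at the moment of the call.
- robot.finish_job(): hands the job in; it is judged then, once.
The state is a dict: "t": time; "joints": joint angles; "qd": joint speeds; "effort": joint torques, N m; "eef_pos": TCP position; "orientation": TCP orientation; "force": force on the tool from outside, world axes, zero at the start; "ft_torque": the same for the moment, N m; "width": finger opening in m; "grasp_force": force on a finger pad.
Only numpy, scipy, OpenCV 4.12 (cv2) and the standard library are available. Lean on these libraries where they do the work, as an engineer would, in place of code of your own. Each camera call takes 0.05 s, during which the arm holds its last target. There are 200 camera calls.

## Working session

There is one attempt and no reset: what is moved stays moved. The work goes in short steps, Python scripts to look and compute and a shell command to move; the robot and the scene stay as the last step left them, time stands still between calls to the robot, and variables do not carry over. Pictures are saved under pics/ and viewed, at most 10 in all, crops included, and the job is handed in when it is done.

```bash
mkdir -p pics; ls
python3 - <<'E'
from station import robot
import cv2
o=robot.get_obs();print(o)
for n in("top","scene"):
    im=robot.camera(n);cv2.imwrite(f"pics/{n}0.png",im[:,:,::-1]);c=robot.calibration(n);print(n,c)
E
```

```text
pics
{'t': 0.0, 'joints': array([-1.47032222e+00,  3.81186499e-01,  1.29827110e+00, -2.34477125e-06,
        1.46358741e+00, -2.15259038e-01]), 'qd': array([ 1.15757967e-05,  4.76373405e-05,  6.50618215e-04, -6.33079380e-04,
        4.81590271e-05,  6.26195021e-04]), 'effort': array([ 2.21659081e-05, -4.48464060e+01, -2.31280303e+01, -1.25167121e-04,
        4.76145098e-03, -1.39712805e-05]), 'eef_pos': array([ 0.17077349, -0.52253343,  0.24971337]), 'orientation': array([-3.10109460e+00, -4.93667439e-01, -1.27146014e-04]), 'force': array([ 0.15726218,  0.77126448, -0.49914856]), 'ft_torque': array([ 0.03075318,  0.00398617, -0.02777895]), 'grasp_force': 0.0, 'width': 0.08519627222224131}
top {'mtx': array([[588.21542117,   0.        , 313.49762957],
       [  0.        , 588.21542117, 238.29264041],
       [  0.        ,   0.        ,   1.        ]]), 'k1': -0.13361155943883016, 'R': array([[-0.02170546, -0.9997392 , -0.00709948],
       [-0.99025075,  0.02247569, -0.13747106],
       [ 0.13759477,  0.00404639, -0.99048034]]), 't': array([0.03222842, 0.5783989 , 0.99249359])}
scene {'mtx': array([[524.6658536,   0.       , 314.7272136],
       [  0.       , 524.6658536, 239.6257683],
       [  0.       ,   0.       ,   1.       ]]), 'k1': -0.06558440746474864, 'R': array([[-0.63313774, -0.77403763, -0.00153313],
       [-0.4666017 ,  0.38324396, -0.79712416],
       [ 0.61759165, -0.50397403, -0.60381349]]), 't': array([0.37618709, 0.31974409, 0.66973933])}
```

View pics/top0.png

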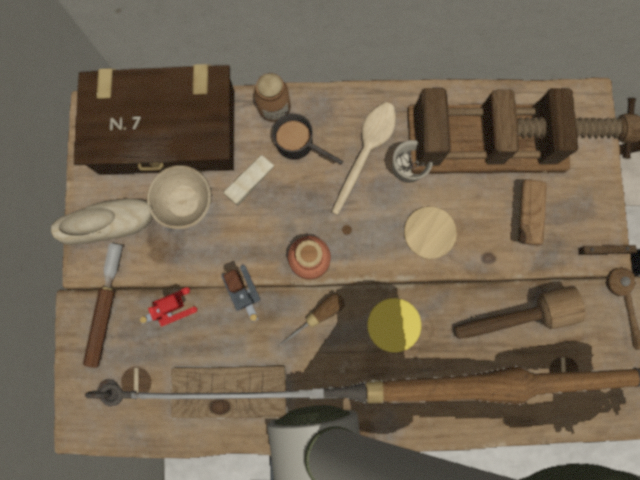

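View pics/scene0.png

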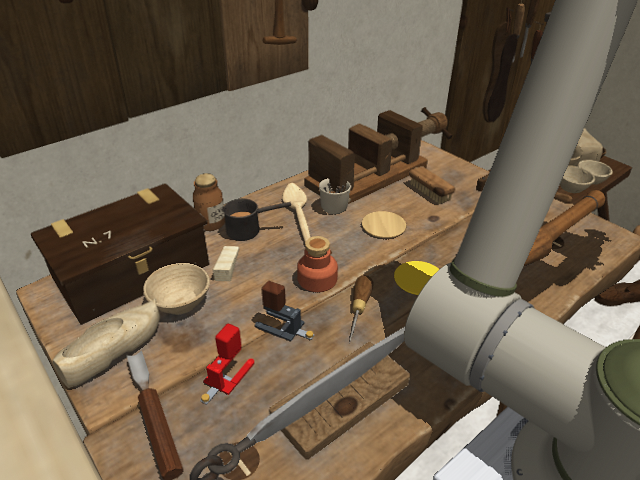

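Candidates in the top view: for the puller, the steel-grey one with a brown handle at (240,287) and the red one at (168,305). The task rules out red, so it is the grey one. For the saucer, the wooden disc at (431,232) and the yellow one at (394,325). The task rules out yellow, so it is the wooden one. The bottle is at (308,257). I'll confirm these in an enlarged crop.

```bash
cat > h.py <<'E'
import numpy as np,cv2
from station import robot
def ray(c,uv):
    m=c["mtx"];d=np.array([(uv[0]-m[0,2])/m[0,0],(uv[1]-m[1,2])/m[1,1]])
    s=d.copy()
    for _ in range(20): s=d/(1+c["k1"]*(s@s))
    R=c["R"];return -R.T@c["t"],R.T@np.array([s[0],s[1],1])
def onz(c,uv,z):
    o,v=ray(c,uv);return (o+v*(z-o[2])/v[2])[:3]
def proj(c,X):
    p=c["R"]@np.asarray(X,float)+c["t"];s=p[:2]/p[2];s=s*(1+c["k1"]*(s@s));m=c["mtx"]
    return np.array([m[0,0]*s[0]+m[0,2],m[1,1]*s[1]+m[1,2]])
def tri(obs):
    A=np.zeros((3,3));b=np.zeros(3)
    for c,uv in obs:
        o,v=ray(c,uv);v/=np.linalg.norm(v);P=np.eye(3)-np.outer(v,v);A+=P;b+=P@o
    return np.linalg.solve(A,b)
E
python3 - <<'E'
from h import *
t=cv2.imread("pics/top0.png");s=cv2.imread("pics/scene0.png")
a=cv2.resize(t[225:335,140:340],(800,440),interpolation=cv2.INTER_CUBIC);cv2.imwrite("pics/crop1.png",a)
c=robot.calibration("top")
for n,uv,z in[("bottle mouth/flange",(308.5,254),.087),("saucer",(431,232),.008),("thumb",(252,317),.01),("handle top",(233,271),.086)]:print(n,onz(c,uv,z))
E
```

```text
bottle mouth/flange [0.54618095 0.02810368 0.087     ]
saucer [ 0.59013397 -0.194586    0.008     ]
thumb [0.44405457 0.13215203 0.01      ]
handle top [0.52050243 0.15480774 0.086     ]
```

View pics/crop1.png

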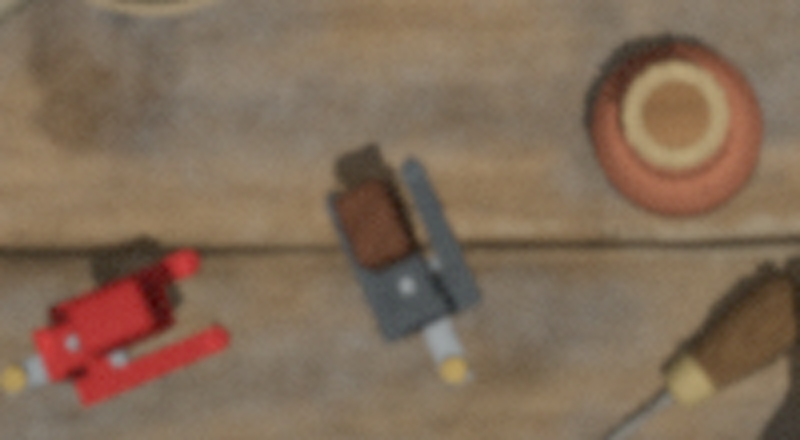

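The crop shows the grey puller with its brown handle at crop (375,222). Its right prong points up-left, with the tip at (412,162) and the heel at (478,300), and the thumbscrew is behind at (453,370). So the slot opens towards yaw ≈ +23°. The red lookalike is clearly separate at crop (110,320). The bottle's flange is at crop (676,115). Next I'll go above the handle.

```bash
python3 -m pendant '0.027 0.0557 0 0.4 0.085;0.027 0.0557 0 0.4 0.085;0.027 0.0557 0 0.4 0.085;0.027 0.0557 0 0.4 0.085;0.027 0.0557 0 0.4 0.085;0.027 0.0557 0 0.4 0.085;0.027 0.0557 0 0.4 0.085;0.027 0.0557 0 0.4 0.085;0.027 0.0557 0 0.4 0.085;0.027 0.0557 0 0.4 0.085;0.027 0.0557 0 0.4 0.085;0.017 0.0557 0 0.4 0.085'; python3 -m pendant '0 0 0 0 0.085;0 0 0 0 0.085'
python3 - <<'E'
from h import *
im=robot.camera("wrist");c=robot.calibration("wrist");cv2.imwrite("pics/w1.png",im[:,:,::-1]);np.savez("w1.npz",**c);print(robot.get_obs()["eef_pos"],-c["R"].T@c["t"])
t=robot.calibration("top");cr=lambda x,y:(140+x/4,225+y/4)
for n,p,z in[("prong tip R",(412,162),.005),("heel R",(478,300),.005)]:print(n,onz(t,cr(*p),z))
E
```

```text
t: 1.6
eef_pos: [0.4854, 0.1477, 0.2499]
orientation: [3.079, 0.624, -0.001]
force: [0.7, -0.6, -0.7]
width: 0.0849
grasp_force: 0.0
t: 1.85
eef_pos: [0.4845, 0.1454, 0.25]
orientation: [3.079, 0.624, -0.002]
force: [-1.0, -0.3, 0.0]
width: 0.0849
grasp_force: 0.0
[0.4845557  0.14482737 0.25016357] [0.5537625  0.17358865 0.37341873]
prong tip R [0.53704443 0.14814224 0.005     ]
heel R [0.47422278 0.11887318 0.005     ]
```

View pics/w1.png

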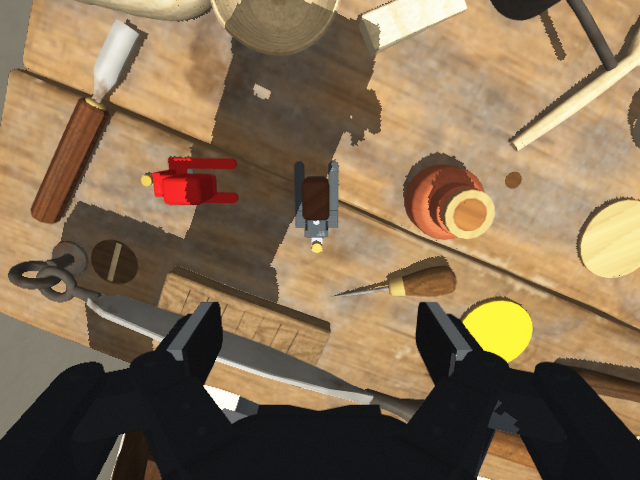

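The wrist view shows the puller upright in the image. Its prong tips are at (299,163) and (334,163), its handle top centre is near (316,200) and its thumbscrew at (317,246). The tool yaw is therefore nearly right. The cap's flange is at (469,214) and the awl lies at (400,280). Now I'll compute positions.

Run:
```python
from h import *
c=dict(np.load("w1.npz"));im=cv2.imread("pics/w1.png");hsv=cv2.cvtColor(im,cv2.COLOR_BGR2HSV)
sub=cv2.resize(im[150:260,280:355],None,fx=5,fy=5,interpolation=cv2.INTER_CUBIC);cv2.imwrite("pics/w1c.png",sub)
for n,p,z in[("tipL",(299,163),.005),("tipR",(334,163),.005),("handle top",(316,198),.086),("thumb",(317,246),.01),("flange",(469,214),.087),("saucer",(618,237),.008)]:print(n,onz(c,p,z).round(4))
# flange ellipse: pale ring in wrist and top
m=cv2.inRange(hsv,(12,60,120),(28,200,255));m[:180]=0;m[250:]=0;m[:,:430]=0;m[:,510:]=0
k=max(cv2.findContours(m,cv2.RETR_EXTERNAL,cv2.CHAIN_APPROX_NONE)[0],key=cv2.contourArea);e=cv2.fitEllipse(cv2.convexHull(k));print(e,onz(c,e[0],.087))
```

```text
tipL [0.5243 0.1842 0.005 ]
tipR [0.5388 0.1497 0.005 ]
handle top [0.5091 0.1574 0.086 ]
thumb [0.4474 0.131  0.01  ]
flange [0.5485 0.029  0.087 ]
saucer [ 0.5929 -0.1879  0.008 ]
((495.615966796875, 215.52853393554688), (70.55963897705078, 133.9918975830078), 75.83416748046875) [0.55659864 0.0064687  0.087     ]
```

View pics/w1c.png

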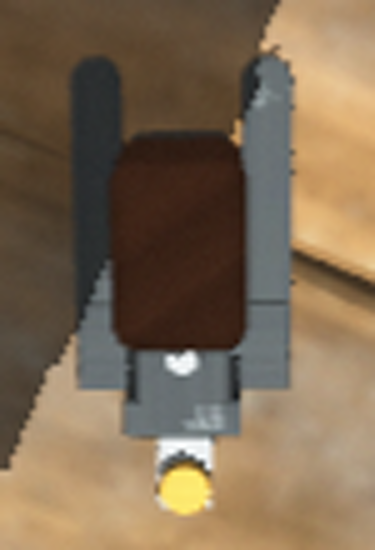

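The enlarged crop shows the prongs and handle parallel to the image's vertical, with the handle centred at crop (178,250). The puller's origin is at ≈ (0.506, 0.156) and its yaw is ≈ 22.9°, the same as the tool. Now I'll descend and grip.

```bash
python3 -m pendant '0.0215 0.0115 -0.05 0 0.085;0 0 -0.05 0 0.085;0 0 -0.04 0 0.085;0 0 -0.03 0 0.085;0 0 -0.011 0 0.085;0 0 0 0 0.085'; python3 -m pendant '0 0 0 0 0;0 0 0 0 0;0 0 0 0 0;0 0 0 0 0;0 0 0 0 0;0 0 0 0 0;0 0 0 0 0;0 0 0 0 0'
```

```text
t: 2.65
eef_pos: [0.5065, 0.1564, 0.0696]
orientation: [3.079, 0.622, -0.0]
force: [0.6, -0.2, 0.0]
width: 0.085
grasp_force: 0.0
t: 3.65
eef_pos: [0.5065, 0.1572, 0.0698]
orientation: [3.079, 0.624, 0.001]
force: [-1.1, 0.9, 5.8]
width: 0.0235
grasp_force: 59.0
```

Gripped at 0.0235 m with 59 N. I'll lift and stage about 70 mm behind the cap, above its height, then look.

```bash
python3 -m pendant '0 0 0.02 0 0;0 0 0.04 0 0;0 0 0.04 0 0;-0.006 -0.039 0 0 0;-0.006 -0.039 0 0 0;-0.006 -0.039 0 0 0;-0.006 -0.039 0 0 0;0 0 0 0 0;0 0 0 0 0'
python3 - <<'E'
from h import *
for n in("wrist","top"):
    im=robot.camera(n);c=robot.calibration(n);cv2.imwrite(f"pics/{n}2.png",im[:,:,::-1]);np.savez(n+"2.npz",**c)
o=robot.get_obs();print(o["eef_pos"],o["force"],o["ft_torque"],proj(np.load("wrist2.npz"),(.547,.0285,.087)),proj(np.load("top2.npz"),(.547,.0285,.087)))
t=cv2.imread("pics/top0.png");cv2.imwrite("pics/both2.png",np.hstack([cv2.resize(cv2.imread("pics/wrist2.png"),(640,480)),np.zeros((480,1,3),np.uint8)]))
E
```

```text
t: 4.78
eef_pos: [0.4821, 0.0014, 0.169]
orientation: [-3.079, -0.623, 0.001]
force: [0.6, -0.1, -1.7]
width: 0.0231
grasp_force: 59.7
[0.48226318 0.00191574 0.16914189] [ 0.98979667  0.28410671 -3.22160037] [ 0.0415704  -0.09075047 -0.00623998] [319.33607962 149.17228014] [308.25252487 253.5176553 ]
```

View pics/wrist2.png

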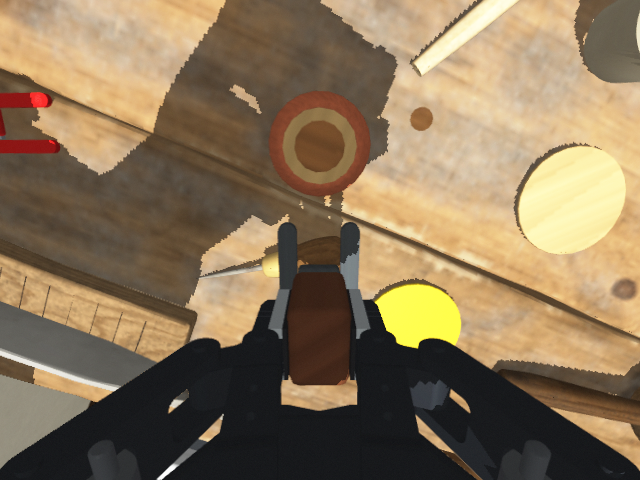

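The view shows the held puller with its prongs at (287,225) and (350,225), centred at x ≈ 318.5. The cap's flange ring is at (320,146) and the wooden saucer at (571,198). Next I'll compute the lateral offset.

Run:
```python
from h import *
c=dict(np.load("wrist2.npz"));im=cv2.imread("pics/wrist2.png");hsv=cv2.cvtColor(im,cv2.COLOR_BGR2HSV)
print(hsv[146,288],hsv[146,320],hsv[146,360],hsv[200,570])
def fit(box,lo,hi,z):
    x0,y0,x1,y1=box;m=cv2.inRange(hsv[y0:y1,x0:x1],lo,hi)
    k=max(cv2.findContours(m,cv2.RETR_EXTERNAL,cv2.CHAIN_APPROX_NONE)[0],key=cv2.contourArea);e=cv2.fitEllipse(cv2.convexHull(k));p=(e[0][0]+x0,e[0][1]+y0);print(p,e[1],onz(c,p,z))
    return onz(c,p,z)
cap=fit((272,100,370,190),(14,40,60),(30,150,255),.087)
fit((500,130,640,262),(10,30,175),(30,160,255),.008)
tip=[onz(c,p,.104) for p in((287.5,224),(350,224))];print(tip)
x=np.array([np.cos(np.radians(22.9)),np.sin(np.radians(22.9))]);y=np.array([-x[1],x[0]])
mid=(tip[0]+tip[1])[:2]/2;p=np.array([.4822,.0017])
print("tip-tcp along,lat",(mid-p)@x,(mid-p)@y,"cap-tcp",(cap[:2]-p)@x,(cap[:2]-p)@y)
```

```text
[ 19 121 143] [ 14 159 106] [  8 167 131] [ 26  81 253]
(319.1177101135254, 145.24169158935547) (73.57707214355469, 76.15819549560547) [0.54901033 0.02949098 0.087     ]Traceback (most recent call last):
  File "<stdin>", line 9, in <module>
  File "<stdin>", line 6, in fit
cv2.error: OpenCV(4.12.0) /io/opencv/modules/imgproc/src/shapedescr.cpp:361: error: (-201:Incorrect size of input array) There should be at least 5 points to fit the ellipse in function 'fitEllipseNoDirect'
```

Run:
```python
from h import *
c=dict(np.load("wrist2.npz"));im=cv2.imread("pics/wrist2.png")
cap=np.array([.549,.0295])
b=im[:,:,0].astype(int);r=im[:,:,2].astype(int)
print("f",c["mtx"][0,0],"flange r px expected",np.linalg.norm(proj(c,(.549,.0295,.087))-proj(c,(.549,.0515,.087))))
hsv=cv2.cvtColor(im,cv2.COLOR_BGR2HSV);m=cv2.inRange(hsv,(18,50,200),(32,115,255));m[:130]=0;m[262:]=0;m[:,:505]=0
k=max(cv2.findContours(m,cv2.RETR_EXTERNAL,cv2.CHAIN_APPROX_NONE)[0],key=cv2.contourArea);e=cv2.fitEllipse(cv2.convexHull(k));print("saucer",e,onz(c,e[0],.008))
tip=[onz(c,p,.104) for p in((287.5,224),(350,224))];print(tip)
x=np.array([np.cos(np.radians(22.9)),np.sin(np.radians(22.9))]);y=np.array([-x[1],x[0]])
mid=(tip[0]+tip[1])[:2]/2;p=np.array([.4822,.0017])
print("tip-tcp along,lat",(mid-p)@x,(mid-p)@y,"cap-tcp",(cap[:2]-p)@x,(cap[:2]-p)@y)
```

```text
f 336.302317590425 flange r px expected 38.04068130317967
saucer ((578.29638671875, 202.44973754882812), (126.47079467773438, 191.70240783691406), 32.362709045410156) [ 0.593505   -0.19681966  0.008     ]
[array([0.50189603, 0.02931936, 0.104     ]), array([ 0.51592584, -0.00382472,  0.104     ])]
tip-tcp along,lat 0.028904500785284722 -0.00021723502637508788 cap-tcp 0.07235283090568793 -0.0003845255946387381
```

The lateral error is 0.2 mm. Now I'll descend to slit height (foot underside at z = 72 mm) and slide in, stopping short of the stop.

```bash
python3 -m pendant '0 0 -0.014 0 0;0 0 -0.0133 0 0;0 0 0 0 0;0.0092 0.0039 0 0 0;0.0092 0.0039 0 0 0;0 0 0 0 0'; python3 -m pendant '0.0046 0.00195 0 0 0;0.0046 0.00195 0 0 0;0.0046 0.00195 0 0 0;0 0 0 0 0'
```

```text
t: 5.62
eef_pos: [0.5016, 0.0092, 0.1422]
orientation: [3.079, 0.624, 0.001]
force: [-0.2, 0.3, -2.9]
width: 0.0232
grasp_force: 59.7
t: 6.12
eef_pos: [0.5148, 0.0148, 0.142]
orientation: [3.079, 0.624, 0.0]
force: [-0.5, -0.2, -2.4]
width: 0.0234
grasp_force: 59.7
```

Run:
```python
from h import *
im=robot.camera("scene");c=robot.calibration("scene");o=robot.get_obs();print(o["eef_pos"],o["force"])
u,v=proj(c,(.549,.0295,.09)).astype(int);print(u,v)
cv2.imwrite("pics/s3.png",cv2.resize(im[v-60:v+60,u-80:u+80,::-1],(800,600),interpolation=cv2.INTER_CUBIC))
```

```text
[0.51454193 0.0148208  0.1419488 ] [-0.52052563  0.50375792 -3.48864946]
317 241
```

View pics/s3.png

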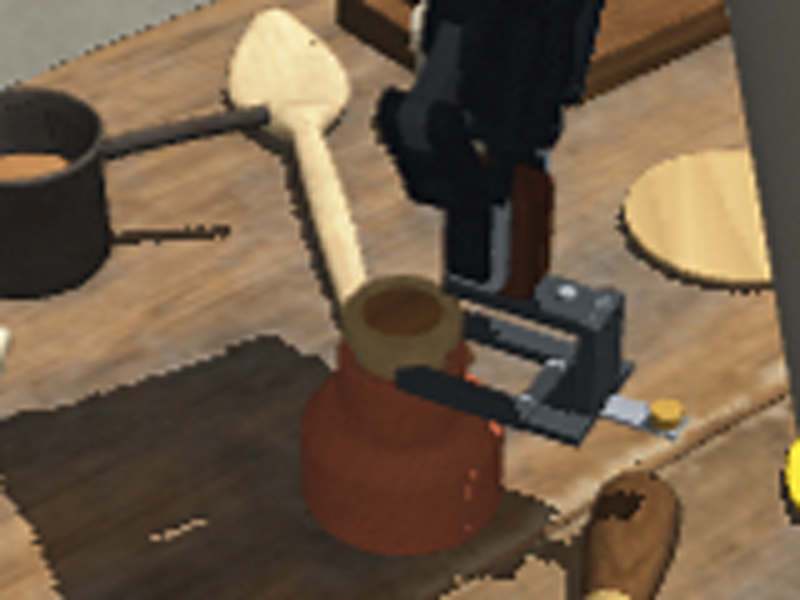

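The scene crop shows the near prong at (430,385), just below the flange and above the bottle mouth, with no contact. About 37 mm remains to the cap axis. I'll continue inwards.

```bash
python3 -m pendant '0.0046 0.00195 0 0 0;0.0046 0.00195 0 0 0;0.0046 0.00195 0 0 0;0.0046 0.00195 0 0 0;0.0046 0.00195 0 0 0;0 0 0 0 0;0 0 0 0 0'; python3 -m pendant '0.0018 0.0008 0 0 0;0.0018 0.0008 0 0 0;0 0 0 0 0'; python3 -m pendant '0.0009 0.0004 0 0 0;0.0009 0.0004 0 0 0;0 0 0 0 0';python3 -m pendant '0.0009 0.0004 0 0 0;0.0009 0.0004 0 0 0;0 0 0 0 0'
```

```text
t: 7.05
eef_pos: [0.5374, 0.0245, 0.142]
orientation: [-3.079, -0.624, 0.0]
force: [-1.2, -0.3, -3.4]
width: 0.0231
grasp_force: 59.7
t: 7.42
eef_pos: [0.5412, 0.0261, 0.142]
orientation: [3.079, 0.624, 0.0]
force: [-0.1, 0.4, -3.0]
width: 0.0234
grasp_force: 59.7
t: 7.8
eef_pos: [0.5429, 0.0269, 0.142]
orientation: [-3.079, -0.624, 0.0]
force: [-0.0, -0.6, -3.2]
width: 0.0232
grasp_force: 59.7
t: 8.18
eef_pos: [0.5448, 0.0277, 0.142]
orientation: [-3.079, -0.624, 0.0]
force: [-0.2, -0.9, -2.5]
width: 0.0237
grasp_force: 59.7
```

```bash
python3 -m pendant '0.0009 0.0004 0 0 0;0 0 0 0 0' | grep -E "eef|force:";python3 -m pendant '0.0009 0.0004 0 0 0;0 0 0 0 0'| grep -E "eef|force:"
```

```text
eef_pos: [0.5457, 0.0281, 0.142]
force: [-0.3, 0.4, -3.1]
grasp_force: 59.7
eef_pos: [0.5466, 0.0285, 0.142]
force: [1.3, -0.6, -2.6]
grasp_force: 59.7
```

```bash
python3 -m pendant '0.0009 0.0004 0 0 0;0 0 0 0 0' | grep -E "eef|force:";python3 -m pendant '0.0009 0.0004 0 0 0;0 0 0 0 0'| grep -E "eef|force:"
```

```text
eef_pos: [0.5475, 0.0289, 0.142]
force: [-1.1, -0.3, -2.4]
grasp_force: 59.7
eef_pos: [0.5483, 0.0293, 0.142]
force: [-0.3, 0.1, -3.5]
grasp_force: 59.7
```

```bash
for i in 1; do python3 -m pendant '0.0009 0.0004 0 0 0;0 0 0 0 0' | grep -E "eef|^force:";done; python3 -m pendant '0.0009 0.0004 0 0 0;0 0 0 0 0'| grep -E "eef|^force:"
```

```text
eef_pos: [0.5493, 0.0297, 0.142]
force: [0.5, -0.2, -2.7]
eef_pos: [0.5502, 0.0301, 0.142]
force: [-0.6, 0.2, -2.5]
```

```bash
python3 -m pendant '0.0009 0.0004 0 0 0;0 0 0 0 0' | grep -E "eef|^force:"; python3 -m pendant '0.0009 0.0004 0 0 0;0 0 0 0 0'| grep -E "eef|^force:"
```

```text
eef_pos: [0.5511, 0.0305, 0.142]
force: [1.1, -0.1, -2.6]
eef_pos: [0.552, 0.031, 0.142]
force: [-0.1, 0.2, -3.2]
```

```bash
python3 -m pendant '0.0009 0.0004 0 0 0;0 0 0 0 0' | grep -E "eef|^force:"; python3 -m pendant '0.0006 0.00025 0 0 0;0 0 0 0 0'| grep -E "eef|^force:"
```

```text
eef_pos: [0.5529, 0.0313, 0.142]
force: [-0.5, 0.5, -3.7]
eef_pos: [0.5534, 0.0316, 0.142]
force: [0.6, -0.0, -2.0]
```

```bash
python3 -m pendant '0.0006 0.00025 0 0 0;0 0 0 0 0' | grep -E "eef|^force:"; python3 -m pendant '0.0006 0.00025 0 0 0;0 0 0 0 0'| grep -E "eef|^force:"
```

```text
eef_pos: [0.554, 0.0318, 0.142]
force: [0.5, 0.7, -1.9]
eef_pos: [0.5545, 0.0321, 0.142]
force: [-1.3, -0.6, -3.2]
```

```bash
python3 -m pendant '0.0006 0.00025 0 0 0;0 0 0 0 0' | grep -E "eef|^force:"; python3 -m pendant '0.0005 0.0002 0 0 0;0 0 0 0 0'| grep -E "eef|^force:"
```

```text
eef_pos: [0.555, 0.0323, 0.142]
force: [-1.5, -0.2, -1.0]
eef_pos: [0.5556, 0.0325, 0.142]
force: [-2.2, 0.0, -0.8]
```

```bash
python3 -m pendant '0.0003 0.0001 0 0 0;0 0 0 0 0' | grep -E "eef|^force:"; python3 -m pendant '0 0 0 0 0'| grep -E "eef|^force:"; python3 -m pendant '0 0 0 0 0'| grep -E "eef|^force:"
```

```text
eef_pos: [0.5559, 0.0326, 0.142]
force: [-2.5, -0.6, -0.6]
eef_pos: [0.5559, 0.0326, 0.142]
force: [-3.4, -0.6, -0.9]
eef_pos: [0.5559, 0.0326, 0.142]
force: [-2.9, -0.4, -1.9]
```

The stop bears with about 3 N, steady. Now I'll pull slowly straight up (5 mm/s).

```bash
python3 -m pendant '0 0 0.0006 0 0;0 0 0.0006 0 0;0 0 0.0006 0 0;0 0 0.0006 0 0;0 0 0.0006 0 0;0 0 0.0006 0 0' | grep -E "eef|^force:"; python3 -m pendant '0 0 0.0006 0 0;0 0 0.0006 0 0;0 0 0.0006 0 0;0 0 0.0006 0 0'| grep -E "eef|^force:"
```

```text
eef_pos: [0.5559, 0.0326, 0.1455]
force: [-0.1, -1.1, -6.2]
eef_pos: [0.5557, 0.0327, 0.1478]
force: [-2.1, -2.0, -9.0]
```

```bash
for i in 1; do python3 -m pendant '0 0 0.0006 0 0;0 0 0.0006 0 0;0 0 0.0006 0 0;0 0 0.0006 0 0' | grep -E "eef|^force:"; done; python3 -m pendant '0 0 0.0006 0 0;0 0 0.0006 0 0;0 0 0.0006 0 0;0 0 0.0006 0 0'| grep -E "eef|^force:"; python3 -m pendant '0 0 0.0006 0 0;0 0 0.0006 0 0;0 0 0.0006 0 0;0 0 0.0006 0 0'| grep -E "eef|^force:"
```

```text
eef_pos: [0.5559, 0.0326, 0.1503]
force: [-1.7, -1.0, -10.3]
eef_pos: [0.5559, 0.0327, 0.1527]
force: [-1.7, 0.5, -12.9]
eef_pos: [0.5566, 0.0326, 0.1562]
force: [-2.6, 0.5, -3.6]
```

The cap popped free, and the load is now only the puller plus the cap. I'll lift clear and look.

```bash
python3 -m pendant '0 0 0.001 0 0;0 0 0.002 0 0;0 0 0.003 0 0;0 0 0.004 0 0;0 0 0.005 0 0;0 0 0.005 0 0;0 0 0.005 0 0;0 0 0.005 0 0;0 0 0.004 0 0;0 0 0.002 0 0;0 0 0 0 0' | grep -E "eef|force:"
python3 - <<'E'
from h import *
a=robot.camera("wrist");c=robot.calibration("wrist");np.savez("wrist4.npz",**c);cv2.imwrite("pics/wrist4.png",a[:,:,::-1])
s=robot.camera("scene");cs=robot.calibration("scene");o=robot.get_obs();print(o["eef_pos"])
u,v=proj(cs,(.549,.0295,.11)).astype(int)
A=a[150:390,210:450,::-1];B=cv2.resize(s[v-60:v+60,u-60:u+60,::-1],(400,400))
cv2.imwrite("pics/v4.png",np.hstack([cv2.resize(A,(400,400)),B]));print(u,v)
E
```

```text
eef_pos: [0.556, 0.0326, 0.1913]
force: [-0.9, -0.7, -5.1]
grasp_force: 60.6
[0.55593361 0.03261693 0.19106746]
317 232
```

View pics/v4.png

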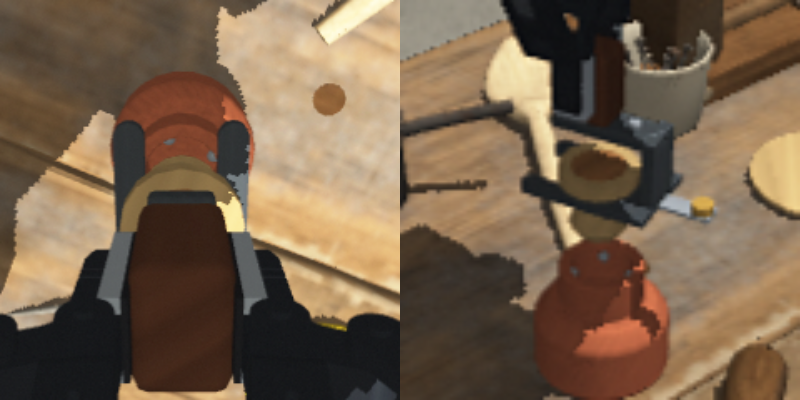

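The cap is out and rides upright on the prongs. Its flange front edge is at left-panel (185,155), which is wrist pixel (321,243). The empty bottle is below it. Now I'll compute the cap axis and the saucer centre.

Run:
```python
from h import *
c=dict(np.load("wrist4.npz"))
x=np.array([np.cos(np.radians(22.9)),np.sin(np.radians(22.9))]);y=np.array([-x[1],x[0]])
f=onz(c,(320.5,243),.1344);p=np.array([.5560,.0326]);print("front edge",f,"cap rel tcp",(f[:2]-p)@x-.022,(f[:2]-p)@y)
for n,box,lo,hi in(("top",(395,195,470,270),(12,0,0),(30,255,255)),("scene",(350,200,415,245),(12,0,0),(30,255,255))):
    im=cv2.imread(f"pics/{n}0.png");x0,y0,x1,y1=box;s=im[y0:y1,x0:x1]
    cc=(s.shape[0]//2,s.shape[1]//2)
    m=np.zeros((s.shape[0]+2,s.shape[1]+2),np.uint8)
    cv2.floodFill(cv2.GaussianBlur(s,(5,5),0),m,cc[::-1],255,(30,)*3,(30,)*3,4|cv2.FLOODFILL_FIXED_RANGE|cv2.FLOODFILL_MASK_ONLY)
    k=max(cv2.findContours(m[1:-1,1:-1],cv2.RETR_EXTERNAL,cv2.CHAIN_APPROX_NONE)[0],key=cv2.contourArea);e=cv2.fitEllipse(cv2.convexHull(k));q=(e[0][0]+x0,e[0][1]+y0)
    cal=robot.calibration(n);print(n,q,e[1],onz(cal,q,.008),"exp r",np.linalg.norm(proj(cal,(.59,-.195,.008))-proj(cal,(.59,-.147,.008))))
```

```text
front edge [0.57488254 0.0391983  0.1344    ] cap rel tcp -0.002038128069013264 -0.0012693911820211923
top (430.6313896179199, 231.96166229248047) (50.93479537963867, 53.18856430053711) [ 0.5902195 -0.1939123  0.008    ] exp r 26.186439294775468
scene (383.7283058166504, 223.289457321167) (24.994462966918945, 42.65414810180664) [ 0.59138647 -0.18920452  0.008     ] exp r 18.09580060585631
```

Run:
```python
from h import *
c=dict(np.load("wrist4.npz"));cs=robot.calibration("scene")
x=np.array([np.cos(np.radians(22.9)),np.sin(np.radians(22.9))]);y=np.array([-x[1],x[0]]);p=np.array([.5560,.0326])
for uv in((210+130*.6,150+121*.6),(210+234*.6,150+121*.6)):
    f=onz(c,uv,.1264)[:2];print("tip",(f-p)@x,(f-p)@y)
# scene: flange ellipse extremes (left 560,right 641 at panel y~172 ; mouth centre ~ (600,168))
for uv in((317-60+200*.3,232-60+168*.3),):
    f=onz(cs,uv,.1344)[:2];print("flange scene",(f-p)@x,(f-p)@y)
f=onz(cs,(317-60+123*.3,232-60+184*.3),.1264)[:2];print("tip scene",(f-p)@x,(f-p)@y)
for a in(-.002,-.0075):
    q=p+a*x; print(a,"front edge px",proj(c,(*(q+.022*x),.1344)))
```

```text
tip 0.029765801036319057 0.01736692052261288
tip 0.02976793444786731 -0.018457760619538924
flange scene -0.008065919708977123 0.004105482350025252
tip scene 0.026036814567294776 0.02553968055660142
-0.002 front edge px [318.23183164 242.9346786 ]
-0.0075 front edge px [318.23670876 252.25581315]
```

```bash
python3 -m pendant '0.001 -0.006 0 0 0;0.0019 -0.012 0 0 0;0.0029 -0.018 0 0 0;0.0041 -0.0254 0 0 0;0.0041 -0.0254 0 0 0;0.0041 -0.0254 0 0 0;0.0041 -0.0254 0 0 0;0.0041 -0.0254 0 0 0;0.0041 -0.0254 0 0 0;0.0029 -0.018 0 0 0;0.0019 -0.012 0 0 0;0.001 -0.006 0 0 0' | grep -E "eef|^force:"
python3 -m pendant '0 0 -0.005 0 0;0 0 -0.012 0 0;0 0 -0.015 0 0;0 0 -0.015 0 0;0 0 -0.015 0 0;0 0 -0.010 0 0;0 0 -0.005 0 0;0 0 0 0 0' | grep -E "eef|^force:"
python3 - <<'E'
from h import *
a=robot.camera("wrist");c=robot.calibration("wrist");np.savez("wrist5.npz",**c);cv2.imwrite("pics/wrist5.png",a[:,:,::-1])
s=robot.camera("scene");cs=robot.calibration("scene")
A=cv2.resize(a[150:390,210:450,::-1],(400,400));B=cv2.resize(s[150:270,320:440,::-1],(400,400))
cv2.imwrite("pics/v5.png",np.hstack([A,B]))
E
```

```text
eef_pos: [0.5923, -0.1923, 0.1911]
force: [-1.5, 0.8, -2.7]
eef_pos: [0.5923, -0.1918, 0.1141]
force: [-0.1, 0.3, -2.7]
```

View pics/v5.png

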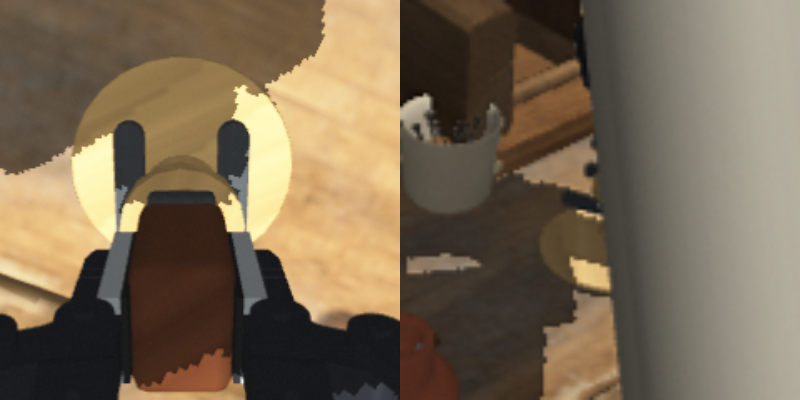

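The left panel shows the cap still upright in the slot. The saucer edges are at x = 72 and 292, with its front edge at (182,57), and it is laterally centred on the prongs at 182. I'll check the along-slot centring.

Run:
```python
from h import *
c=dict(np.load("wrist5.npz"))
x=np.array([np.cos(np.radians(22.9)),np.sin(np.radians(22.9))]);y=np.array([-x[1],x[0]]);p=np.array([.5923,-.1918])
g=lambda u,v,z:(lambda f:((f-p)@x,(f-p)@y))(onz(c,(210+u*.6,150+v*.6),z)[:2])
print("saucer front",g(182,57,.008),"L",g(72,155,.008),"R",g(292,155,.008));print("cap front",g(183,155,.0571),"tips",g(130,121,.0491),g(234,121,.0491))
```

```text
saucer front (np.float64(0.04663100284851637), np.float64(-0.000784825381782376)) L (np.float64(0.0049139582896034545), np.float64(0.04641078466175734)) R (np.float64(0.0049032004674848485), np.float64(-0.04801609050183497))
cap front (np.float64(0.01985161114922541), np.float64(-0.0010588092563194298)) tips (np.float64(0.029705320641864232), np.float64(0.017246426171168547)) (np.float64(0.029702160223182877), np.float64(-0.01870830594998013))
```

Both are within 1 mm. I'll lower the cap until it stands, with the foot 2 mm below the flange.

```bash
python3 -m pendant '0 0 -0.003 0 0;0 0 -0.002 0 0;0 0 -0.001 0 0;0 0 -0.001 0 0;0 0 -0.001 0 0;0 0 -0.001 0 0;0 0 -0.001 0 0;0 0 -0.0003 0 0;0 0 0 0 0;0 0 0 0 0'
python3 -m pendant '-0.0009 -0.0004 0 0 0;-0.0028 -0.0012 0 0 0;-0.0046 -0.0019 0 0 0;0 0 0 0 0'
```

```text
t: 20.25
eef_pos: [0.5922, -0.1918, 0.104]
orientation: [3.079, 0.623, 0.0]
force: [-0.5, 0.4, -2.7]
width: 0.0233
grasp_force: 60.6
t: 20.75
eef_pos: [0.5836, -0.1955, 0.104]
orientation: [-3.079, -0.623, 0.0]
force: [0.2, 0.3, -2.6]
width: 0.0232
grasp_force: 60.6
```

Run:
```python
from h import *
a=robot.camera("wrist");c=robot.calibration("wrist");cv2.imwrite("pics/w6.png",a[:,:,::-1])
x=np.array([np.cos(np.radians(22.9)),np.sin(np.radians(22.9))]);p=np.array([.5922,-.1918]);q=p-.002*x+.001*np.array([.389,-.921])
print("stayed:",proj(c,(*(q+.022*x),.049)),"moved:",proj(c,(*(q+.0126*x),.049)))
print(a[205:260:2,319].tolist())
```

```text
stayed: [319.8578464  227.83673031] moved: [319.84806093 244.26308051]
[[153, 126, 79], [157, 130, 82], [161, 131, 82], [164, 134, 84], [159, 130, 82], [155, 126, 80], [156, 125, 80], [154, 123, 78], [151, 122, 77], [149, 122, 77], [151, 123, 78], [152, 123, 79], [148, 120, 77], [119, 97, 60], [106, 87, 55], [108, 88, 56], [138, 111, 70], [138, 113, 70], [136, 111, 69], [138, 112, 70], [138, 111, 71], [135, 111, 70], [117, 77, 44], [116, 76, 44], [113, 75, 42], [113, 74, 41], [115, 75, 43], [116, 76, 44]]
```

The flange edge is at row ≈ 231 (stayed 228, moved 244), so the cap has stayed on the saucer. I'll continue withdrawing.

```bash
python3 -m pendant '-0.0046 -0.0019 0 0 0;-0.0064 -0.0027 0 0 0;-0.0083 -0.0035 0 0 0;-0.0083 -0.0035 0 0 0;-0.0083 -0.0035 0 0 0;-0.0083 -0.0035 0 0 0;-0.0083 -0.0035 0 0 0;-0.0064 -0.0027 0 0 0;-0.0046 -0.0019 0 0 0;-0.0018 -0.0008 0 0 0;0 0 0 0 0'|grep -E "t:|eef|^force"
python3 - <<'E'
from h import *
a=robot.camera("wrist");s=robot.camera("top");c=robot.calibration("wrist");np.savez("wrist7.npz",**c)
cv2.imwrite("pics/w7.png",a[:,:,::-1]);cv2.imwrite("pics/t7.png",s[:,:,::-1])
print(proj(c,(.590,-.194,.049)),proj(robot.calibration("top"),(.590,-.194,.049)))
cv2.imwrite("pics/v7.png",np.hstack([a[40:360,120:520,::-1],cv2.resize(s[170:330,220:420,::-1],(400,320))]))
E
```

```text
t: 22.18
eef_pos: [0.5186, -0.2228, 0.104]
force: [-0.4, -0.5, -2.8]
[320.59235197 136.87124274] [435.11084354 228.61866984]
```

View pics/v7.png

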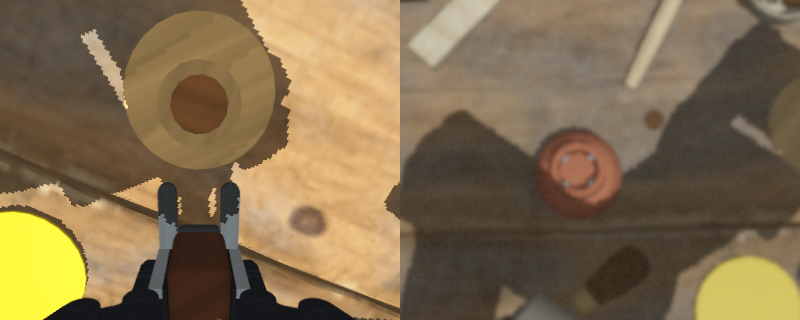

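The last view shows the cap standing upright on the saucer. The flange centre is at (199,104) on a disc centred at (200,90), and the difference is the parallax of its height. The puller is clear. Now I'll carry the puller back to its original free spot.

```bash
python3 -m pendant '0 0 0.02 0 0;0 0 0.03 0 0;0 0 0.015 0 0;0 0 0 0 0' >/dev/null; python3 -m pendant '-0.0012 0.01 0 0 0;-0.0012 0.025 0 0 0;-0.0012 0.04 0 0 0;-0.0012 0.0458 0 0 0;-0.0012 0.0458 0 0 0;-0.0012 0.0458 0 0 0;-0.0012 0.0458 0 0 0;-0.0012 0.0458 0 0 0;-0.0012 0.04 0 0 0;-0.0012 0.025 0 0 0;0 0.01 0 0 0;0 0 0 0 0'
python3 -m pendant '0 0 -0.02 0 0;0 0 -0.03 0 0;0 0 -0.025 0 0;0 0 -0.013 0 0;0 0 -0.005 0 0;0 0 0 0 0;0 0 0 0 0'
```

```text
t: 24.28
eef_pos: [0.5061, 0.1567, 0.1687]
orientation: [3.079, 0.625, -0.001]
force: [0.5, -0.2, -3.0]
width: 0.0231
grasp_force: 60.7
t: 25.15
eef_pos: [0.507, 0.1562, 0.0767]
orientation: [3.079, 0.623, 0.002]
force: [-0.3, -0.7, -2.7]
width: 0.0234
grasp_force: 60.6
```

```bash
python3 -m pendant '0 0 -0.003 0 0;0 0 -0.002 0 0;0 0 -0.001 0 0;0 0 0 0 0'|grep -E "eef|^force"; python3 -m pendant '0 0 -0.0005 0 0;0 0 0 0 0'|grep -E "eef|^force";python3 -m pendant '0 0 -0.0005 0 0;0 0 0 0 0'|grep -E "eef|^force"
```

```text
eef_pos: [0.5066, 0.1562, 0.0699]
force: [-0.4, 0.0, -2.4]
eef_pos: [0.5067, 0.1563, 0.0698]
force: [-1.5, -0.4, 3.8]
eef_pos: [0.5067, 0.1563, 0.0698]
force: [-3.9, 0.4, 9.2]
```

Standing on the bench. I'll release, retreat up and check.

```bash
python3 -m pendant '0 0 0.0005 0 0;0 0 0 0 0.04;0 0 0 0 0.06;0 0 0 0 0.085;0 0 0 0 0.085;0 0 0 0 0.085;0 0 0 0 0.085;0 0 0.01 0 0.085;0 0 0.03 0 0.085;0 0 0.05 0 0.085;0 0 0.05 0 0.085;0 0 0 0 0.085'
python3 - <<'E'
from h import *
a=robot.camera("wrist");c=robot.calibration("wrist");cv2.imwrite("pics/w8.png",a[:,:,::-1]);s=robot.camera("top");cv2.imwrite("pics/t8.png",s[:,:,::-1])
from h import *
# compare with w1: thumbscrew (yellow) and handle centroid on known planes
hsv=cv2.cvtColor(a,cv2.COLOR_RGB2HSV)
for n,lo,hi,z,amin in(("brass",(18,140,150),(32,255,255),.01,5),("brown",(0,100,20),(14,255,110),.086,200)):
    m=cv2.inRange(hsv,lo,hi);_,_,st,ce=cv2.connectedComponentsWithStats(m)
    for i in range(1,len(st)):
        if st[i,4]>amin:
            X=onz(c,ce[i],z)
            if np.hypot(X[0]-.49,X[1]-.15)<.06:print(n,ce[i],st[i],X)
for X in((.506,.156,.086),(.4474,.131,.01)):print("expected",proj(c,X))
t0=cv2.imread("pics/top0.png").astype(int);t8=s[:,:,::-1].astype(int);d=np.abs(t0-t8).max(2)
for n,(x0,y0,x1,y1) in dict(awl=(280,285,345,345),cup=(388,138,434,184),wedge=(515,175,550,248)).items():print(n,np.median(d[y0:y1,x0:x1]),np.percentile(d[y0:y1,x0:x1],95))
E
```

```text
t: 27.65
eef_pos: [0.5079, 0.1564, 0.2137]
orientation: [3.078, 0.623, 0.013]
force: [0.7, 1.3, -0.6]
width: 0.0847
grasp_force: 0.0
brass [314.28571429 280.28571429] [313 279   4   4   7] [0.44640527 0.13521396 0.01      ]
brass [321.2 280.2] [318 278   6   6  10] [0.44930047 0.12860258 0.01      ]
brass [319.23076923 285.61538462] [316 285   7   3  13] [0.44284263 0.12810276 0.01      ]
brown [317.85003605 237.67700072] [ 304  213   29   50 1387] [0.51036229 0.15799979 0.086     ]
expected [318.04181577 243.64884089]
expected [318.37573223 280.92507204]
awl 7.0 58.0
cup 6.0 10.0
wedge 6.0 10.0
```

The puller stands upright where it was. The cup and wedge are unchanged. The awl was never touched, and its image difference is the arm's shadow. Handing in.

```bash
python3 -c "
from station import robot
print(robot.finish_job())"
```

```text
the job is handed in; nothing more can be done
None
```

The job is handed in at about 28 s of the 67 s: the cap came out at about 13 N, it stands upright in the middle of the wooden saucer, the puller stands upright back in its original spot, and the cup, awl and wedge were not touched.

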